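Take a pressed can-metal dish out of its die and put it on display

TASK

The blue-rimmed dish is still in the forming die, with the punch inside it. Lift the punch out and stand it upright in the middle of the cork pad; then lift the dish out of the die and set it down, without dropping it, right way up on the white display board, midway between the red-rimmed and the green-rimmed dish, side by side with them, ends level and parallel. Do not disturb the other dishes or the cans.

Things in the scene. Friction and masses are not known exactly. Their poses are not given: they have to be found in the camera images.
- die: Fixed forming die: steel base 176 x 112 mm, 12 mm thick, grey jaws on it to 32 mm above the table. Cavity 116 (x) x 62 (y) mm, 20 mm deep, its floor the top of the base. A finger channel 56 mm wide (in x) at mid-length runs right across in y, as deep as the cavity, open at both sides, giving access to the dish's long sides. Origin: centre of underside, on the table; x along the cavity.
- dish: Blue-and-white-rimmed aluminium dish, starts in the die on the cavity floor (12 mm above the table), 3 mm play all round, lengthwise along the die's x: body 110 x 56 x 30 mm high, upright walls and floor 3 mm thick, open top; at the top of the short ends petals stick out level to 150 mm overall. Origin: centre of underside; x lengthwise, z up; 60 g (varies).
- punch: Wooden forming punch that starts standing inside the dish, on its floor (15 mm above the die's underside), loose: wooden block 96 x 42 x 35 mm high, and on it an orange grip bar 80 mm long (x), 24 mm wide (y), 40 mm high, 75 mm in all. Origin: centre of the underside; x along its length, z up. About 250 g.
- pad: Cork pad 150 (x) x 120 (y) mm, 4 mm thick, fixed flat on the table. Origin: centre of the underside.
- board: White display board 200 (x) x 330 (y) mm on an upturned yellow crate, fixed; its flat top is 45 mm above the table. Origin: centre of the underside, on the table. The red-rimmed and the green-rimmed dish stand on it.
- dish_red: Red-and-yellow-rimmed dish standing loose on the board, 244 mm centre to centre from the green one, side by side and parallel with it (either may be on the left): body 110 x 56 x 30 mm high, upright walls and floor 3 mm thick, open top; at the top of the short ends petals stick out level to 150 mm overall. Origin: centre of underside; x lengthwise, z up; 60 g.
- dish_green: Green-and-white-rimmed dish, same shape and size as the red one, standing loose on the board. Origin: centre of the underside; x along its length.
- dish_spare: Orange-and-black-rimmed dish standing on the table near the far edge, same shape; not needed. Origin: centre of the underside.
- can_yellow: Yellow drinks can, 66 mm across, 115 mm high, standing on the table; not needed. Origin: centre of the underside.
- can_red: Red drinks can, 66 mm across, 115 mm high, standing on the table; not needed. Origin: centre of the underside.
- can_black: Black drinks can, 66 mm across, 115 mm high, standing on the table; not needed. Origin: centre of the underside.
There are look-alikes about, which are no part of the job. Leave any turquoise look-alike of the dish_green alone.

How it is judged:
On the way, in this order (a step that is already met when the one before it is completed fails the run):
1. the punch stands upright in the middle of the cork pad, let go (horizontal distance between punch and pad below 0.04 m and angle between punch's own z axis and vertical below 0.1 rad and z of punch in the frame of pad below 0.01 m and contact force between the fingers and punch below 0.1 N), for 0.2 s.
2. the dish has been lifted clear of the die (z of dish in the frame of die above 0.045 m), for 0.1 s.
At the end, for the whole second after the job is handed in: Punch upright on the cork pad, centres within 40 mm. Dish upright and still on the board, its centre within 136 mm of both the red and the green dish's (midway to about 13 mm), ends level within 14 mm, parallel within 0.15 rad. Both released (all of step 1 and horizontal distance between dish and dish_red below 0.136 m and horizontal distance between dish and dish_green below 0.136 m and x of dish in the frame of dish_red between -0.014 and 0.014 m and angle between the x axis of dish and the x axis of dish_red, either way round below 0.15 rad and x of dish in the frame of dish_green between -0.014 and 0.014 m and angle between the x axis of dish and the x axis of dish_green, either way round below 0.15 rad and angle between dish's own z axis and vertical below 0.08 rad and z of dish in the frame of board between 0.04 and 0.051 m and linear speed of dish below 0.02 m/s and contact force between the fingers and dish below 0.1 N); the robot touches nothing.
It fails at once if the red-rimmed or green-rimmed dish is shifted by more than 8 mm (distance of any of dish_red, dish_green from where it was at the start of the episode above 0.008 m).
It fails at once if another bystander (spare dish or can) is shifted by more than 20 mm (distance of any of can_yellow, can_red, can_black, dish_spare from where it was at the start of the episode above 0.02 m).
It fails at once if the dish is dropped (falls freely more than about 12 mm) (contact force between the fingers and dish below 0.01 N and linear speed of dish above 0.5 m/s).
It also fails if it takes over 72 s, if anything falls off the work surface, if the arm or the gripper's body presses on something with over 40 N, if the wrist force passes 120 N, or if a joint passes its speed limit or range.

ROBOT

A 6-joint arm with a two-finger parallel gripper is mounted at the origin on the work surface. World frame = base frame: x ahead of the robot, y to its left, z up, the work surface at z = 0. Lengths are in m, angles in rad, forces in N, time in s.
With the tool pointing down it reaches from about 0.375 to 0.9 m from the base axis. Payload 3.1 kg.
Tool frame: the origin (TCP) lies midway between the tips of the shut fingers; the grasp point (between the pads) lies 19 mm behind it; z points along the fingers, y is the line along which they close (so a half turn about z gives the same grasp; the last joint's range is limited). The gripper opens to 87 mm and grips with 3 to 60 N. Pads are 19 mm wide; open, the fingers measure 117 mm over their backs; the gripper's body (75 mm by 190 mm) begins 51 mm behind the grasp point.
Start: joints at [1.024, 0.527, 1.433, -0, 1.181, -0.178], TCP at [0.225, 0.583, 0.223] pointing down, gripper open.
Joint ranges: [-3.08, 3.08], [-0.75, 2.2], [0.22, 2.44], [-1.43, 4.57], [0, 2.65], [-2.85, 2.85]. Speed limits (rad/s): [2.79, 2.79, 3.14, 3.14, 3.14, 3.14].

INTERFACE

Orientations are given as a unit quaternion [x, y, z, w].
In Python, from rig import robot gives the robot as it stands.
- The arm moves only by the shell command python3 -m jog 'ROWS' [FORCE]. ROWS is a JSON object of lists of equal length, an entry for each row: "dp": the shift along the tool's x, y, z in mm, a list of three; "delta_rot": the turn, a rotation vector about the tool's x, y, z in rad, a list of three; "gripper": the opening, from -1 (shut) to 1 (fully open). A call has 1 to 12 rows; each row is the pose to reach, as a shift and turn from the pose commanded when the call began, along the tool's axes at that moment; what a row does not reach only later rows make up. A row lasts 1/10 s, in which the tool goes at most 50 mm and 8.59 degrees, less where a joint would pass 70% of its speed; a pose out of reach is approached as far as the arm can. A call with a gripper value outside its range is refused whole. The fingers move at their own pace and stop on an object; FORCE is the grip in N (left out, the last holds). Time passes only in rows, so rows that repeat a pose let the fingers close. It gives the time, the measured TCP pose, the force, the opening and the grip force at its end, in the units of the state.
- robot.get_obs(): the state, without advancing time (a new reading comes with each control period).
- robot.camera(name): name is "scene" or "top" or "wrist"; returns the picture (420x560x3 uint8, red, green, blue); there is no depth.
- robot.camera_model(name): a dict with "fx", "fy", "cx", "cy" (pixels), "xyz" and "orientation" of the camera in the world; the wrist camera has in their place "T_tool_cam" (4x4, takes a point from camera to tool coordinates, whose origin is the TCP and whose axes are the flange's). Camera axes: x right, y down, z forward; pixel columns grow to the right and rows downward; lengths in m; the calibration is good to about 2 mm. A picture is of the moment at which its call begins: read the wrist's pose just before it. camera_model takes no time and is no camera call.
- robot.hand_in(): hands the job in; it is judged then, once.
Trained networks look in the newest picture that a camera, given by its name, has taken for a name from the list of things; names that differ only in an ending like _2 or _b are one class to them, and where a whole thing is asked for, a point or a joint stands for the part that bears it (a point fixed in the world has none). Each returns a list of dicts, best first, with "score" (0 to 1); they miss things now and then, are a little off and sometimes report something else, mostly with a low value. They report only what shows in the picture. A call takes as long as a camera call. They do not tell look-alikes from the thing itself.
- robot.search_frame(name, camera): "rect" ([left, top, right, bottom] in pixels, round what is visible of it).
The state is a dict: "time": time; "q": joint angles; "joint_velocities": joint speeds; "joint_torque": joint torques, N m; "position": TCP position; "tool_rot": TCP orientation; "ft_force": force on the tool from outside, world axes, zero at the start; "moment": the same for the moment, N m; "grip_width": finger opening in m; "grip_force": force on a finger pad.
Only numpy, scipy, OpenCV 4.12 (cv2) and the standard library are available. Lean on these libraries where they do the work, as an engineer would, in place of code of your own. Each camera call takes 0.05 s, during which the arm holds its last target. There are 200 camera calls.

## Working session

There is one attempt and no reset: what is moved stays moved. The work goes in short steps, Python scripts to look and compute and a shell command to move; the robot and the scene stay as the last step left them, time stands still between calls to the robot, and variables do not carry over. Pictures are saved under pics/ and viewed, at most 10 in all, crops included, and the job is handed in when it is done.

```bash
mkdir -p pics; ls; cat > h.py <<'E'
import numpy as np,cv2
from scipy.spatial.transform import Rotation as R
from rig import robot
def cam(n):
    m=robot.camera_model(n)
    if 'xyz' in m: return m,np.array(m['xyz']),R.from_quat(m['orientation']).as_matrix()
    o=robot.get_obs();T=np.array(m['T_tool_cam']);A=R.from_quat(o['tool_rot']).as_matrix()
    return m,A@T[:3,3]+np.array(o['position']),A@T[:3,:3]
def p2w(c,u,v,z):
    m,p,A=c;d=A@np.array([(u-m['cx'])/m['fx'],(v-m['cy'])/m['fy'],1]);return p+d*(z-p[2])/d[2]
def w2p(c,P):
    m,p,A=c;q=A.T@(np.array(P)-p);return np.array([m['fx']*q[0]/q[2]+m['cx'],m['fy']*q[1]/q[2]+m['cy']])
E
python3 - <<'E'
from h import *
o=robot.get_obs();print(o)
a=robot.camera('top');b=robot.camera('scene')
cv2.imwrite('pics/top.png',a[:,:,::-1]);cv2.imwrite('pics/scene.png',b[:,:,::-1])
c=cam('top');print(c)
for n,z in [('die',.032),('dish',.042),('punch',.09),('pad',.004),('board',.045),('dish_red',.075),('dish_green',.075),('dish_spare',.03),('can_yellow',.115),('can_red',.115),('can_black',.115)]:
    for r in robot.search_frame(n,'top')[:3]:
        l,t,rr,bb=r['rect'];print(n,round(r['score'],2),np.round(r['rect']),np.round(p2w(c,(l+rr)/2,(t+bb)/2,z),3))
E
```

```text
pics
{'time': 0.0, 'q': array([ 1.02347438e+00,  5.28404723e-01,  1.43390251e+00, -4.46189657e-06,
        1.18137969e+00, -1.78467341e-01]), 'joint_velocities': array([-0.00042127, -0.00039417,  0.00354706, -0.00149869, -0.00023178,
       -0.00110928]), 'joint_torque': array([ 9.42645529e-04, -4.40051830e+01, -1.76589489e+01,  6.33584079e-02,
        5.84103190e-02, -1.54108111e-04]), 'position': array([0.22491284, 0.58235065, 0.22160931]), 'tool_rot': array([ 1.83382644e-01,  9.83041052e-01, -9.79668067e-04, -3.69784209e-04]), 'ft_force': array([ 0.05115104, -0.6091928 ,  0.88308852]), 'moment': array([ 0.01002928, -0.01637534, -0.00188171]), 'grip_force': 0.0, 'grip_width': 0.08704663334829309}
({'fx': 421.8669242410338, 'fy': 421.8669242410338, 'cx': 277.6261498865193, 'cy': 205.75485579376812, 'xyz': array([0.54571876, 0.01251961, 1.08687325]), 'orientation': array([-0.70193534,  0.71177721, -0.01629253,  0.01986269])}, array([0.54571876, 0.01251961, 1.08687325]), array([[-0.0137845 , -0.99859594,  0.05114823],
       [-0.99989039,  0.01404266,  0.00469136],
       [-0.00540303, -0.05107795, -0.99868005]]))
die 0.75 [135. 215. 193. 289.] [0.488 0.303 0.032]
dish 0.82 [145. 221. 178. 282.] [0.49  0.306 0.042]
punch 0.79 [153. 230. 175. 277.] [0.488 0.286 0.09 ]
pad 0.77 [257. 219. 308. 284.] [0.484 0.007 0.004]
board 0.73 [329. 219. 469. 314.] [ 0.445 -0.279  0.045]
board 0.47 [144. 219. 180. 282.] [0.492 0.304 0.045]
dish_red 0.86 [336. 228. 367. 293.] [ 0.465 -0.157  0.075]
dish_red 0.42 [292. 129. 322. 159.] [ 0.746 -0.056  0.075]
dish_green 0.88 [419. 132. 477. 186.] [ 0.704 -0.395  0.075]
dish_spare 0.81 [222. 113. 251. 172.] [0.762 0.12  0.03 ]
can_yellow 0.78 [156. 178. 197. 205.] [0.632 0.251 0.115]
can_red 0.8 [380. 188. 414. 218.] [ 0.598 -0.258  0.115]
can_black 0.64 [292. 128. 323. 162.] [ 0.735 -0.055  0.115]
```

```bash
python3 - <<'E'
import cv2
a=cv2.imread('pics/top.png')
cv2.imwrite('pics/t1.png',cv2.resize(a[100:330,110:510],(800,460),interpolation=3))
E
```

```text
(no output)
```

View pics/t1.png

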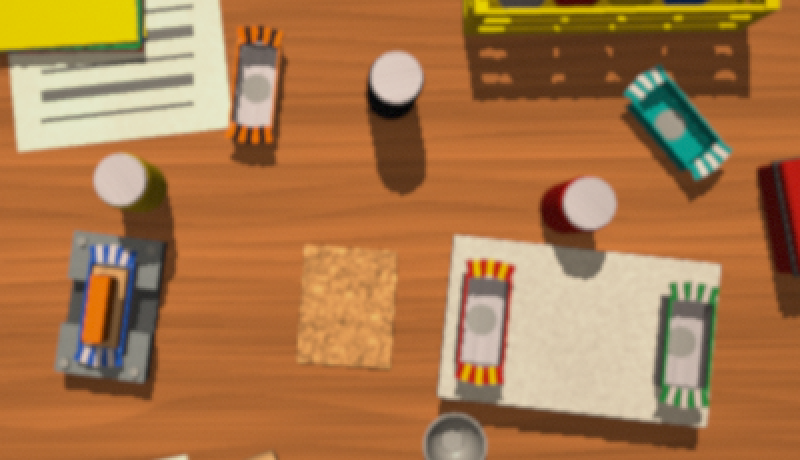

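View pics/scene.png

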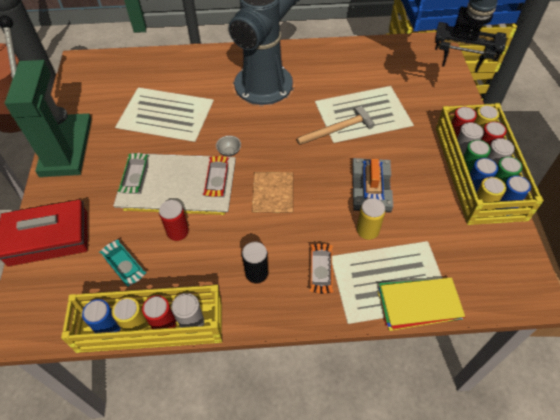

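The top crop shows the blue dish in the die at crop (105,308) with the orange bar inside. There are two candidates for the green dish. One is on the white board at crop (688,345), full picture (454,272), with a green rim. The other is turquoise, on the table at crop (677,123), full picture (448,161), and it is the one the network returned. The one on the board fits the description, so I ignore the turquoise one.

```bash
cat >> h.py <<'E'
def go(x,y,z,yaw):
    "dp (mm) and delta_rot z for a target TCP; yaw = world angle of tool y (deg, mod 180), tool down"
    o=robot.get_obs();A=R.from_quat(o['tool_rot']).as_matrix()
    y0=np.degrees(np.arctan2(A[1,1],A[0,1]));d=(yaw-y0+90)%180-90
    Rt=R.from_euler('z',y0+d,degrees=True).as_matrix()@np.array([[0,1,0],[1,0,0],[0,0,-1]]).astype(float)
    return np.round(A.T@(np.array([x,y,z])-o['position'])*1e3,1),np.round(R.from_matrix(A.T@Rt).as_rotvec(),3)
def ends(n,img,mask,z,box):
    "min-area rect of masked pixels in box, in world at height z"
    c=cam(n);l,t,r,b=box;m=np.zeros(mask.shape,bool);m[t:b,l:r]=mask[t:b,l:r]
    v,u=np.nonzero(m);P=np.array([p2w(c,i,j,z)[:2] for i,j in zip(u,v)],np.float32)*1000
    (cx,cy),_,_=q=cv2.minAreaRect(P);k=cv2.boxPoints(q);e=[k[1]-k[0],k[2]-k[1]];e=max(e,key=np.linalg.norm)
    return np.round([cx,cy],1),np.round(q[1],1),round((np.degrees(np.arctan2(e[1],e[0]))+90)%180-90,1),len(u)
E
python3 - <<'E'
from h import *
a=cv2.imread('pics/top.png');H=cv2.cvtColor(a,cv2.COLOR_BGR2HSV);h,s,v=H[...,0].astype(int),H[...,1].astype(int),H[...,2].astype(int)
print('bar',ends('top',a,(h<14)&(s>200)&(v>180),.09,(148,225,170,285)))
print('blue',ends('top',a,(h>100)&(h<130)&(s>110),.042,(140,215,185,290)))
print('red',ends('top',a,((h<32)|(h>172))&(s>150),.075,(332,222,372,298)))
print('green',ends('top',a,(h>50)&(h<80)&(s>80),.075,(430,235,475,310)))
print('pad',ends('top',a,(s>60)&(v>150)&(h<30),.004,(250,215,315,290)))
print(go(.475,.30,.25,83))
E
```

```text
bar (array([487.3, 301.4]), array([19.5, 77.5]), np.float32(-7.8), 30)
blue (array([486.8, 303.3]), array([ 59.7, 146.2]), np.float32(-7.9), 269)
red (array([ 473. , -151.3]), array([ 81.2, 165.9]), np.float32(-1.2), 519)
green (array([ 434.3, -398.7]), array([ 57.3, 145.1]), np.float32(-7.2), 323)
pad (array([483.1,   8.1]), array([164.3, 188.4]), np.float32(-0.8), 4869)
(array([-334.9, -173.9,  -27.4]), array([ 0.   ,  0.   , -0.247]))
```

```bash
python3 -m jog '{"dp":[[-42,-22,-4],[-84,-44,-8],[-126,-65,-12],[-168,-87,-16],[-210,-109,-20],[-252,-131,-24],[-294,-152,-27],[-335,-174,-27],[-335,-174,-27],[-335,-174,-27]],"delta_rot":[[0,0,-0.05],[0,0,-0.1],[0,0,-0.15],[0,0,-0.2],[0,0,-0.25],[0,0,-0.26],[0,0,-0.26],[0,0,-0.26],[0,0,-0.26],[0,0,-0.26]],"gripper":[1,1,1,1,1,1,1,1,1,1]}'
python3 - <<'E'
from h import *
o=robot.get_obs();a=robot.camera('wrist')[:,:,::-1].copy();cv2.imwrite('pics/w1.png',a)
c=cam('wrist');print(c[0]['fx'],c[1])
for n in ['punch','dish','die']:print(n,[(round(r['score'],2),np.round(r['rect'])) for r in robot.search_frame(n,'wrist')[:2]])
print(w2p(c,[.487,.302,.09]))
E
```

```text
time: 1.65
position: [0.4755, 0.299, 0.2495]
tool_rot: [0.056, 0.998, 0.0, -0.0]
ft_force: [-0.0, 1.4, -0.4]
grip_width: 0.0867
grip_force: 0.0
291.35767391715495 [0.40605977 0.30702432 0.4126668 ]
punch [(0.8, array([266., 160., 300., 242.]))]
dish [(0.82, array([260., 138., 309., 256.]))]
die [(0.83, array([241., 127., 328., 257.]))]
[280.80697614 205.64474797]
```

View pics/w1.png

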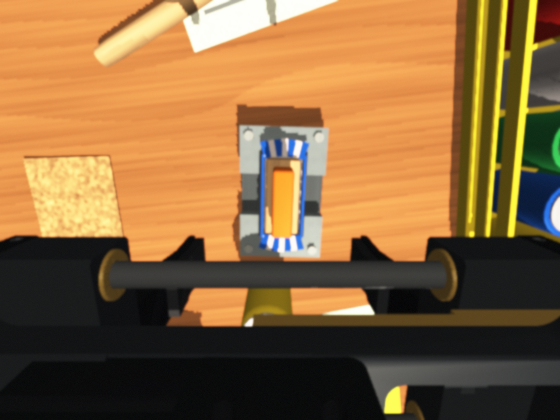

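The wrist view shows the bar at about (283,203) inside the blue dish, which spans (260–309, 138–256). All of it lies between the fingers.

```bash
cat > seg.py <<'E'
from h import *
def hsv(a):
    H=cv2.cvtColor(a,cv2.COLOR_BGR2HSV).astype(int);return H[...,0],H[...,1],H[...,2]
E
python3 - <<'E'
from seg import *
a=cv2.imread('pics/w1.png');h,s,v=hsv(a)
print('bar',ends('wrist',a,(h<15)&(s>225)&(v>215),.09,(268,160,300,245)))
for t in (120,180):print('blue',ends('wrist',a,(h>100)&(h<130)&(s>t),.042,(255,132,312,255)))
print(a[180,268:300:2].tolist())
print(a[200,283],go(.487,.302,.12,82.3))
E
```

```text
Traceback (most recent call last):
  File "h.py", line 23, in ends
    (cx,cy),_,_=q=cv2.minAreaRect(P);k=cv2.boxPoints(q);e=[k[1]-k[0],k[2]-k[1]];e=max(e,key=np.linalg.norm)
                  ~~~~~~~~~~~~~~~^^^
cv2.error: OpenCV(4.12.0) /io/opencv/modules/imgproc/src/convhull.cpp:143: error: (-215:Assertion failed) total >= 0 && (depth == CV_32F || depth == CV_32S) in function 'convexHull'
```

```bash
python3 - <<'E'
from seg import *
a=cv2.imread('pics/w1.png');h,s,v=hsv(a)
print([(h[190,u],s[190,u],v[190,u]) for u in range(264,304,3)])
for t in (120,180):print('blue',ends('wrist',a,(h>100)&(h<130)&(s>t),.042,(255,132,312,255)))
for vt in (190,215):print('bar',ends('wrist',a,(h<18)&(s>190)&(v>vt),.09,(268,160,300,245)))
E
```

```text
[(np.int64(115), np.int64(84), np.int64(151)), (np.int64(15), np.int64(133), np.int64(155)), (np.int64(15), np.int64(139), np.int64(160)), (np.int64(13), np.int64(212), np.int64(236)), (np.int64(18), np.int64(205), np.int64(254)), (np.int64(18), np.int64(204), np.int64(254)), (np.int64(19), np.int64(204), np.int64(254)), (np.int64(19), np.int64(204), np.int64(254)), (np.int64(19), np.int64(202), np.int64(254)), (np.int64(18), np.int64(202), np.int64(254)), (np.int64(23), np.int64(107), np.int64(253)), (np.int64(24), np.int64(92), np.int64(253)), (np.int64(11), np.int64(31), np.int64(162)), (np.int64(109), np.int64(190), np.int64(224))]
blue (array([487.3, 305.5]), array([ 58.9, 148.2]), np.float32(-7.8), 1195)
blue (array([487.2, 305.5]), array([ 55.8, 145.3]), np.float32(-7.3), 622)
bar (array([483.7, 304.6]), array([22.5, 73.9]), np.float32(-6.4), 228)
bar (array([483.7, 304.5]), array([21.9, 74.4]), np.float32(-7.8), 207)
```

```bash
python3 - <<'E'
from seg import *
a=cv2.imread('pics/w1.png');h,s,v=hsv(a)
print('bar',ends('wrist',a,(h<22)&(s>180)&(v>190),.09,(268,160,300,245)))
print(go(.486,.3045,.061,82.3))
E
```

```text
bar (array([484.3, 304.3]), array([22.8, 75.6]), np.float32(-7.9), 1286)
(array([-11.9,   4.8, 188.4]), array([-0.   , -0.001,  0.028]))
```

```bash
python3 -m jog '{"dp":[[-4,2,40],[-8,4,80],[-11,5,110],[-11,5,140],[-11,5,165],[-11,5,180],[-11,5,189],[-11,5,189],[-11,5,189],[-11,5,189],[-11,5,189],[-11,5,189]],"delta_rot":[[0,0,0.01],[0,0,0.03],[0,0,0.03],[0,0,0.03],[0,0,0.03],[0,0,0.03],[0,0,0.03],[0,0,0.03],[0,0,0.03],[0,0,0.03],[0,0,0.03],[0,0,0.03]],"gripper":[1,1,1,1,1,1,1,1,-0.6,-0.6,-0.6,-0.6]}' 25
python3 -m jog '{"dp":[[0,0,0],[0,0,0],[0,0,0],[0,0,0],[0,0,0],[0,0,0]],"delta_rot":[[0,0,0],[0,0,0],[0,0,0],[0,0,0],[0,0,0],[0,0,0]],"gripper":[-0.8,-0.8,-0.8,-0.8,-0.8,-0.8]}' 25
```

```text
time: 3.05
position: [0.4869, 0.3038, 0.0613]
tool_rot: [0.069, 0.998, 0.0, 0.001]
ft_force: [-0.3, 0.5, -0.7]
grip_width: 0.063
grip_force: 0.0
time: 3.65
position: [0.4865, 0.3036, 0.0605]
tool_rot: [0.069, 0.998, -0.0, -0.0]
ft_force: [-0.1, -1.4, -0.6]
grip_width: 0.0236
grip_force: 25.0
```

```bash
python3 -m jog '{"dp":[[0,0,-6],[0,0,-13],[0,0,-22],[0,0,-35],[0,0,-50],[0,0,-70],[0,0,-90],[0,0,-110],[0,0,-120],[0,0,-120]],"delta_rot":[[0,0,0],[0,0,0],[0,0,0],[0,0,0],[0,0,0],[0,0,0],[0,0,0],[0,0,0],[0,0,0],[0,0,0]],"gripper":[-0.8,-0.8,-0.8,-0.8,-0.8,-0.8,-0.8,-0.8,-0.8,-0.8]}' 25
python3 - <<'E'
from seg import *
a=robot.camera('top')[:,:,::-1];cv2.imwrite('pics/t2.png',a)
p=p2w(cam('top'),283.6,253,.004);print(p)
print(robot.get_obs()['grip_width'],go(p[0],p[1],.18,87))
h,s,v=hsv(a)
print('blue',ends('top',a,(h>100)&(h<130)&(s>110),.042,(140,215,185,290)))
for r in robot.search_frame('dish','top')[:2]+robot.search_frame('punch','top')[:2]:print(r)
E
```

```text
time: 4.65
position: [0.4876, 0.3042, 0.1828]
tool_rot: [0.069, 0.998, 0.001, 0.002]
ft_force: [0.1, -0.1, -3.4]
grip_width: 0.0239
grip_force: 25.0
[0.48008687 0.00400848 0.004     ]
0.023951933991576062 (array([ -34.9, -297.8,    1.2]), array([ 0.001,  0.002, -0.086]))
blue (array([489.8, 310.1]), array([ 64. , 145.4]), np.float32(-17.6), 112)
{'rect': [152.3, 222.8, 180.1, 248.9], 'score': 0.68}
{'rect': [135.7, 230.4, 164.4, 245.7], 'score': 0.5}
{'rect': [334.6, 227.5, 366.1, 290.5], 'score': 0.35}
```

```bash
python3 - <<'E'
from seg import *
w=robot.camera('wrist')[:,:,::-1].copy();s=robot.camera('scene')[:,:,::-1]
cv2.imwrite('pics/w2.png',np.hstack([cv2.resize(w[60:340,140:420],(400,400)),cv2.resize(s[130:240,320:430],(400,400),interpolation=3)]))
E
```

```text
(no output)
```

View pics/w2.png

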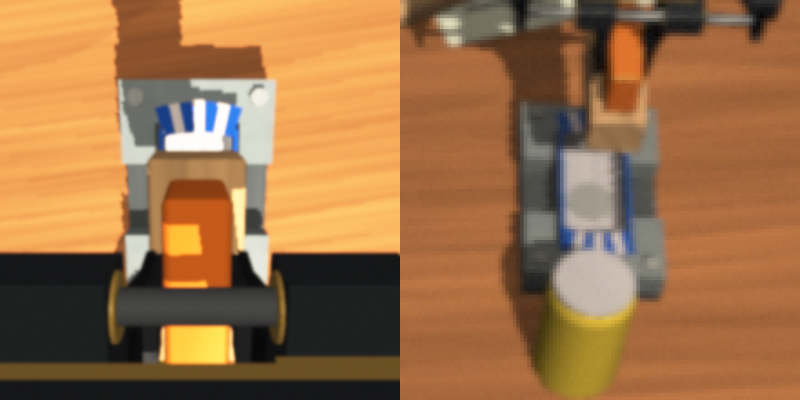

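Left half: the punch is in the fingers. Right half: the dish is still seated in the die and empty. Next I carry the punch to the pad.

```bash
python3 -m jog '{"dp":[[-4,-30,0],[-8,-70,0],[-13,-110,0],[-18,-150,0],[-22,-190,0],[-27,-230,0],[-31,-265,0],[-35,-288,0],[-35,-298,0],[-35,-298,0],[-35,-298,0]],"delta_rot":[[0,0,-0.01],[0,0,-0.02],[0,0,-0.03],[0,0,-0.04],[0,0,-0.05],[0,0,-0.06],[0,0,-0.07],[0,0,-0.08],[0,0,-0.086],[0,0,-0.086],[0,0,-0.086]],"gripper":[-0.8,-0.8,-0.8,-0.8,-0.8,-0.8,-0.8,-0.8,-0.8,-0.8,-0.8]}' 25
python3 -c "
from h import *
print(go(.480,.004,.052,87))"
```

```text
time: 6.0
position: [0.4795, 0.0045, 0.1802]
tool_rot: [0.027, 1.0, 0.0, -0.001]
ft_force: [-0.6, 0.4, -1.9]
grip_width: 0.0241
grip_force: 25.0
(array([ -0.7,  -0.6, 128.2]), array([ 0.001, -0.001, -0.001]))
```

```bash
python3 -m jog '{"dp":[[0,0,30],[0,0,60],[0,0,85],[0,0,105],[0,0,118],[0,0,124],[0,0,128],[0,0,130],[0,0,130],[0,0,130]],"delta_rot":[[0,0,0],[0,0,0],[0,0,0],[0,0,0],[0,0,0],[0,0,0],[0,0,0],[0,0,0],[0,0,0],[0,0,0]],"gripper":[-0.8,-0.8,-0.8,-0.8,-0.8,-0.8,-0.8,-0.8,-0.8,-0.8]}' 25
```

```text
time: 7.0
position: [0.4804, 0.0037, 0.0511]
tool_rot: [0.026, 1.0, -0.0, 0.001]
ft_force: [-0.3, -0.4, -2.9]
grip_width: 0.0242
grip_force: 25.0
```

```bash
python3 -m jog '{"dp":[[0,0,1],[0,0,2],[0,0,2.5],[0,0,2.5]],"delta_rot":[[0,0,0],[0,0,0],[0,0,0],[0,0,0]],"gripper":[-0.8,-0.8,-0.8,-0.8]}' 25
```

```text
time: 7.4
position: [0.4803, 0.0034, 0.0493]
tool_rot: [0.027, 1.0, -0.0, 0.001]
ft_force: [-1.1, 0.0, 7.9]
grip_width: 0.0236
grip_force: 25.0
```

Contact force is 7.9 N, so the punch is resting on the pad. I release and rise.

```bash
python3 -m jog '{"dp":[[0,0,-0.5],[0,0,-0.5],[0,0,-0.5],[0,0,-0.5],[0,0,-0.5],[0,0,-25],[0,0,-60],[0,0,-100],[0,0,-140],[0,0,-180],[0,0,-180]],"delta_rot":[[0,0,0],[0,0,0],[0,0,0],[0,0,0],[0,0,0],[0,0,0],[0,0,0],[0,0,0],[0,0,0],[0,0,0],[0,0,0]],"gripper":[0,0.6,1,1,1,1,1,1,1,1,1]}'
python3 - <<'E'
from seg import *
print(go(.475,.30,.25,82.3))
a=robot.camera('wrist')[:,:,::-1];cv2.imwrite('pics/w3.png',a)
c=cam('wrist')
for n,z in(('punch',.04),('pad',.004)):
  for r in robot.search_frame(n,'wrist')[:1]:l,t,q,b=r['rect'];print(n,r,p2w(c,(l+q)/2,(t+b)/2,z))
E
```

```text
time: 8.5
position: [0.4835, 0.0031, 0.2331]
tool_rot: [0.026, 1.0, -0.001, 0.006]
ft_force: [0.4, -0.3, -0.4]
grip_width: 0.0866
grip_force: 0.0
(array([ 23.8, 296.1, -17.8]), array([-0.002,  0.012,  0.082]))
punch {'rect': [260.1, 147.8, 295.1, 229.1], 'score': 0.84} [0.48122169 0.00290786 0.04      ]
pad {'rect': [233.7, 121.9, 330.7, 237.6], 'score': 0.55} [0.47673438 0.00931523 0.004     ]
```

The punch stands within about 8 mm of the pad centre. Now back over the die.

```bash
python3 -m jog '{"dp":[[2,35,-5],[5,75,-10],[9,115,-15],[12,155,-18],[15,195,-18],[18,235,-18],[22,270,-18],[24,290,-18],[24,296,-18],[24,296,-18],[24,296,-18],[24,296,-18]],"delta_rot":[[0,0,0.01],[0,0,0.02],[0,0,0.03],[0,0,0.04],[0,0,0.05],[0,0,0.06],[0,0,0.07],[0,0,0.08],[0,0,0.082],[0,0,0.082],[0,0,0.082],[0,0,0.082]],"gripper":[1,1,1,1,1,1,1,1,1,1,1,1]}'
python3 - <<'E'
from seg import *
a=robot.camera('wrist')[:,:,::-1].copy();cv2.imwrite('pics/w4.png',a);h,s,v=hsv(a)
for r in robot.search_frame('dish','wrist')[:2]:print(r)
for t in (120,180):print('blue',ends('wrist',a,(h>100)&(h<130)&(s>t),.042,(250,125,315,262)))
print(go(.4873,.3055,.019,82.3))
cv2.imwrite('pics/w4c.png',cv2.resize(a[100:270,200:370],(510,510),interpolation=3))
E
```

```text
time: 9.85
position: [0.4716, 0.2992, 0.2456]
tool_rot: [0.068, 0.998, -0.0, -0.001]
ft_force: [1.3, 0.6, -0.4]
grip_width: 0.0871
grip_force: 0.0
{'rect': [258.5, 142.2, 310.0, 260.4], 'score': 0.79}
{'rect': [17.5, 185.2, 92.0, 237.0], 'score': 0.64}
blue (array([490.8, 303.3]), array([ 58.8, 148.7]), np.float32(-8.0), 1207)
blue (array([490.7, 303.3]), array([ 56.2, 146.1]), np.float32(-8.1), 602)
(array([-14.6,   8.2, 227. ]), array([-0.   , -0.   , -0.002]))
```

View pics/w4c.png

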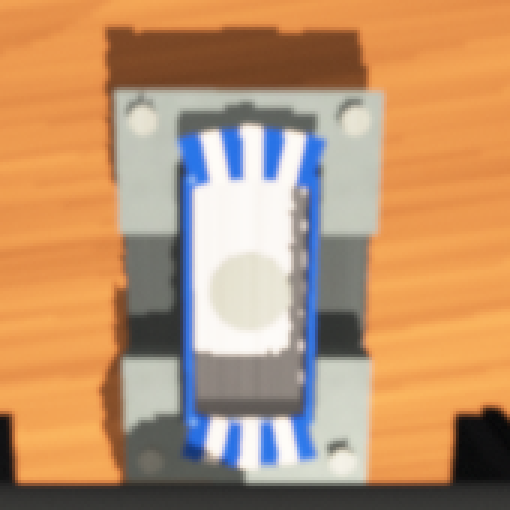

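The dish is seated in the die with its floor spot at crop (250,290). The finger channel is clear on both sides.

```bash
python3 -m jog '{"dp":[[-8,4,45],[-16,7,90],[-16,7,130],[-16,7,160],[-16,7,185],[-16,7,205],[-16,7,218],[-16,7,225],[-16,7,228],[-16,7,228]],"delta_rot":[[0,0,0],[0,0,0],[0,0,0],[0,0,0],[0,0,0],[0,0,0],[0,0,0],[0,0,0],[0,0,0],[0,0,0]],"gripper":[1,1,1,1,1,1,1,1,1,1]}' 15
python3 -m jog '{"dp":[[0,0,0],[0,0,0],[0,0,0],[0,0,0],[0,0,0],[0,0,0]],"delta_rot":[[0,0,0],[0,0,0],[0,0,0],[0,0,0],[0,0,0],[0,0,0]],"gripper":[0,0,0,0,0,0]}' 15
```

```text
time: 10.95
position: [0.4888, 0.3054, 0.0184]
tool_rot: [0.067, 0.998, 0.0, 0.0]
ft_force: [0.2, 0.2, 0.2]
grip_width: 0.0872
grip_force: 0.0
time: 11.55
position: [0.4884, 0.3054, 0.0183]
tool_rot: [0.067, 0.998, 0.0, 0.0]
ft_force: [-0.2, -0.1, 1.6]
grip_width: 0.0563
grip_force: 15.0
```

```bash
python3 -m jog '{"dp":[[0,0,-3],[0,0,-8],[0,0,-15],[0,0,-25],[0,0,-40],[0,0,-60],[0,0,-90],[0,0,-120],[0,0,-150],[0,0,-180],[0,0,-200],[0,0,-200]],"delta_rot":[[0,0,0],[0,0,0],[0,0,0],[0,0,0],[0,0,0],[0,0,0],[0,0,0],[0,0,0],[0,0,0],[0,0,0],[0,0,0],[0,0,0]],"gripper":[0,0,0,0,0,0,0,0,0,0,0,0]}' 15
python3 - <<'E'
from seg import *
a=robot.camera('top')[:,:,::-1].copy();h,s,v=hsv(a)
c=cam('top')
for n in('red','green'):print([(round(r['score'],2),np.round(r['rect'],1)) for r in robot.search_frame('dish_'+n,'top')[:3]])
print('red',ends('top',a,((h<4)|(h>174)|((h>22)&(h<32)))&(s>190),.075,(332,222,370,296)))
print('green',ends('top',a,(h>50)&(h<80)&(s>80),.075,(430,235,475,310)))
print(go(.453,-.273,.22,83))
E
```

```text
time: 12.75
position: [0.4903, 0.3062, 0.2221]
tool_rot: [0.067, 0.998, 0.002, 0.004]
ft_force: [-0.3, 0.0, -0.8]
grip_width: 0.0557
grip_force: 15.0
[(0.97, array([334.9, 227.3, 365.5, 291.7]))]
[(0.96, array([424.2, 133.5, 477. , 188.4])), (0.93, array([436.1, 243.8, 469.7, 303.4]))]
red (array([ 463.5, -157.7]), array([ 51.3, 143.1]), np.float32(-6.6), 100)
green (array([ 434.3, -398.7]), array([ 57.3, 145.1]), np.float32(-7.2), 317)
(array([ -43.5, -577.4,   -2.3]), array([-0.001, -0.002, -0.013]))
```

```bash
python3 -m jog '{"dp":[[-1,-15,0],[-3,-40,0],[-6,-75,0],[-9,-110,0],[-12,-145,0],[-15,-180,0],[-18,-215,0],[-21,-250,0],[-24,-285,0],[-27,-320,0],[-29,-345,0],[-30,-360,0]],"delta_rot":[[0,0,0],[0,0,0],[0,0,0],[0,0,0],[0,0,0],[0,0,0],[0,0,0],[0,0,0],[0,0,-0.01],[0,0,-0.01],[0,0,-0.01],[0,0,-0.01]],"gripper":[0,0,0,0,0,0,0,0,0,0,0,0]}' 15
python3 -c "
from h import *
print(go(.449,-.278,.22,83.1))"
```

```text
time: 14.1
position: [0.4682, -0.0579, 0.2168]
tool_rot: [0.064, 0.998, 0.0, -0.002]
ft_force: [0.6, 0.1, -0.8]
grip_width: 0.0558
grip_force: 15.0
(array([  -8.9, -220.8,   -3.2]), array([-0.   , -0.003, -0.007]))
```

```bash
python3 -m jog '{"dp":[[-1,-20,0],[-2,-50,-1],[-4,-85,-2],[-5,-120,-3],[-7,-155,-3],[-8,-185,-3],[-9,-208,-3],[-9,-221,-3],[-9,-221,-3],[-9,-221,-3],[-9,-221,-3]],"delta_rot":[[0,0,0],[0,0,0],[0,0,0],[0,0,0],[0,0,0],[0,0,0],[0,0,0],[0,0,0],[0,0,0],[0,0,0],[0,0,0]],"gripper":[0,0,0,0,0,0,0,0,0,0,0]}' 15
python3 - <<'E'
from seg import *
a=robot.camera('wrist')[:,:,::-1].copy();cv2.imwrite('pics/w5.png',a);h,s,v=hsv(a)
c=cam('wrist')
for n in('red','green',):print([(round(r['score'],2),np.round(r['rect'],1)) for r in robot.search_frame('dish_'+n,'wrist')[:3]])
print(w2p(c,[.4635,-.1577,.075]),w2p(c,[.4343,-.3987,.075]))
print(robot.get_obs()['position'])
E
```

```text
time: 15.2
position: [0.4507, -0.2743, 0.2207]
tool_rot: [0.062, 0.998, 0.001, -0.001]
ft_force: [-0.9, -0.7, 0.1]
grip_width: 0.0562
grip_force: 15.0
[(0.97, array([351.2, 124.2, 422.2, 260.4]))]
[(0.98, array([125.9, 127.2, 195.7, 261.3]))]
[385.86661307 196.173599  ] [162.05762709 196.75619778]
[ 0.45124683 -0.27467211  0.22112917]
```

View pics/w5.png

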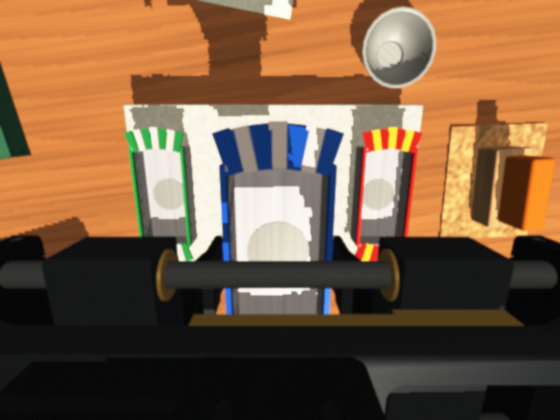

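The wrist view shows the blue dish held level between the green dish (spot 168,193) and the red dish (spot 378,193). The punch stands on the pad at the right.

```bash
python3 - <<'E'
from seg import *
a=cv2.imread('pics/w5.png');h,s,v=hsv(a);c=cam('wrist');o=robot.get_obs();zt=o['position'][2]
print('tcp',o['position'])
def spot(box,z):
    l,t,r,b=box
    best=None
    g=cv2.cvtColor(a,cv2.COLOR_BGR2GRAY);print(g[t:b:4,(l+r)//2].tolist())
for b in ((148,170,190,216),(360,170,400,216),(240,215,315,262)):spot(b,0)
# petal ends, inner base-side: neighbours (z .075) and held dish (z = tcp+.0237)
for n,u,vv,z in (('g',128,131,.075),('g2',183,129,.075),('r',364,131,.075),('r2',419,132,.075),('bl',215,134,zt+.0237),('bm',279,123,zt+.0237),('br',342,133,zt+.0237),
 ('gs',168,193,.048),('rs',378,193,.048)):print(n,np.round(p2w(c,u,vv,z)*1e3,1))
E
```

```text
tcp [ 0.45124683 -0.27467211  0.22112917]
[233, 235, 220, 202, 203, 203, 205, 206, 206, 207, 232, 238]
[241, 240, 226, 204, 205, 205, 207, 208, 209, 210, 237, 242]
[247, 245, 215, 218, 219, 220, 222, 222, 223, 225, 226, 219]
g [ 362.9 -418.5   75. ]
g2 [ 367.9 -362.1   75. ]
r [ 392.6 -178.4   75. ]
r2 [ 400.5 -122.4   75. ]
bl [ 380.  -295.4  244.8]
bm [ 378.8 -265.4  244.8]
br [ 386.8 -237.   244.8]
gs [ 435.7 -402.9   48. ]
rs [ 466.  -157.6   48. ]
```

```bash
python3 -c "
from h import *
print(go(.449,-.279,.055,83.0))"
```

```text
(array([  1.7,  -4.6, 166.1]), array([ 0.   , -0.   , -0.001]))
```

```bash
python3 -m jog '{"dp":[[1,-2,20],[2,-5,50],[2,-5,80],[2,-5,105],[2,-5,125],[2,-5,140],[2,-5,152],[2,-5,160],[2,-5,164],[2,-5,166],[2,-5,166],[2,-5,166]],"delta_rot":[[0,0,0],[0,0,0],[0,0,0],[0,0,0],[0,0,0],[0,0,0],[0,0,0],[0,0,0],[0,0,0],[0,0,0],[0,0,0],[0,0,0]],"gripper":[0,0,0,0,0,0,0,0,0,0,0,0]}' 15
python3 -m jog '{"dp":[[0,0,1],[0,0,2],[0,0,2.5],[0,0,2.5]],"delta_rot":[[0,0,0],[0,0,0],[0,0,0],[0,0,0]],"gripper":[0,0,0,0]}' 15
```

```text
time: 16.55
position: [0.4489, -0.2808, 0.0556]
tool_rot: [0.062, 0.998, -0.0, 0.0]
ft_force: [-0.3, -0.9, -0.6]
grip_width: 0.0558
grip_force: 15.0
time: 16.95
position: [0.4485, -0.2805, 0.0525]
tool_rot: [0.062, 0.998, 0.0, -0.0]
ft_force: [0.3, -0.1, -0.8]
grip_width: 0.0557
grip_force: 15.0
```

```bash
python3 -m jog '{"dp":[[0,0.5,0.5],[0,1,1],[0,1,1.5],[0,1,2],[0,1,2]],"delta_rot":[[0,0,0],[0,0,0],[0,0,0],[0,0,0],[0,0,0]],"gripper":[0,0,0,0,0]}' 15
```

```text
time: 17.45
position: [0.4486, -0.2794, 0.0513]
tool_rot: [0.062, 0.998, -0.0, 0.0]
ft_force: [-0.9, 1.2, 5.8]
grip_width: 0.0557
grip_force: 15.0
```

```bash
python3 -m jog '{"dp":[[0,0,-0.5],[0,0,-0.5],[0,0,-0.5],[0,0,-0.5],[0,0,-0.5],[0,0,-10],[0,0,-40],[0,0,-80],[0,0,-120],[0,0,-160],[0,0,-180],[0,0,-180]],"delta_rot":[[0,0,0],[0,0,0],[0,0,0],[0,0,0],[0,0,0],[0,0,0],[0,0,0],[0,0,0],[0,0,0],[0,0,0],[0,0,0],[0,0,0]],"gripper":[0.4,0.8,1,1,1,1,1,1,1,1,1,1]}'
python3 - <<'E'
from seg import *
a=robot.camera('wrist')[:,:,::-1].copy();cv2.imwrite('pics/w6.png',a);c=cam('wrist')
for n in('dish_red','dish_green','dish'):
    for r in robot.search_frame(n,'wrist')[:1]:l,t,q,b=r['rect'];print(n,r['score'],np.round(r['rect'],1),p2w(c,(l+q)/2,t,.075))
print(robot.get_obs()['position'])
E
```

```text
time: 18.65
position: [0.4503, -0.281, 0.2347]
tool_rot: [0.062, 0.998, -0.003, 0.003]
ft_force: [-0.5, -0.9, -0.5]
grip_width: 0.0868
grip_force: 0.0
dish_red 0.75 [352.6 122.4 423.  253.6] [ 0.38592426 -0.15578758  0.075     ]
dish_green 0.71 [138.5 124.9 203.4 255.6] [ 0.36001798 -0.38317763  0.075     ]
dish 0.81 [254.2 123.1 307.5 259.5] [ 0.37263962 -0.2676258   0.075     ]
[ 0.44777702 -0.278726    0.22932225]
```

View pics/w6.png

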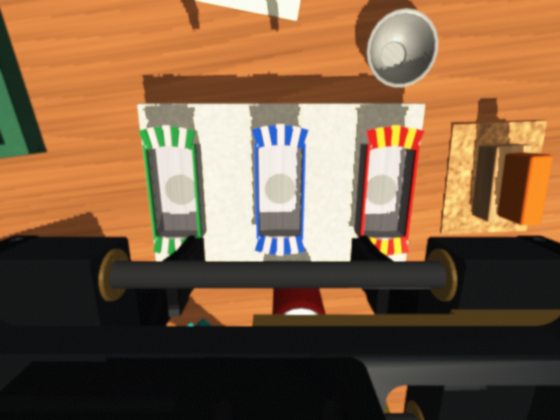

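The final view shows the floor spots evenly spaced at (181,189), (281,188) and (381,187). The blue dish is midway, level and parallel, and the punch stands on the pad.

```bash
python3 -c "
from h import *
print(robot.hand_in())"
```

```text
the job is handed in; nothing more can be done
None
```

The job is handed in: the punch stands upright near the middle of the cork pad, and the blue-rimmed dish sits midway between the red and green dishes, level and parallel, by the last wrist picture; the hand-in call returned no verdict.

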